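# Dose three grinding balls with the click lever

## Task

Take the blue-handled rod out of its holder and stir the steel grinding balls round the pan of the dispenser with it until every one of the five pockets in the floor holds a ball, then stand the rod back in its holder. Then work the red lever anticlockwise by exactly three clicks, no further, so that three balls drop into the mill bowl below; the lever is sprung, so finish with the gripper still holding it at the third click. Touch the balls only with the rod, spill none and leave everything else where it stands.

Things in the scene. Friction and masses are not known exactly. Their poses are not given: they have to be found in the camera images.
- dispenser: grinding-ball dispenser, fixed: grey base plate 250 mm across, 10 mm thick (origin: centre of its underside on the bench); above it, coaxial, a round pan on three pillars (114 mm from the axis at 3, 108, 282 degrees, top 105 mm up) and a dark plunger block (45 degrees, 122-162 mm out, 72 mm high). Angles here: seen from above, anticlockwise from its x axis
- pan (a point): on the pan's axis at floor height, 86 mm above the bench. Ring track 22 mm wide, middle radius 70 mm: flat white floor between a domed aluminium hub (radius 59 mm, top 34 mm above the floor) and a clear outer wall (inner radius 81, outer 88 mm, rim 35 mm above the floor). Floor closed from 52 to 308 degrees; the five pockets lie in the rest
- pocket_1 (a point): pocket 1 at -40 degrees: where the centre of a ball lying in it is. Cut through the floor, about 19 mm along the track, 22 mm across, webs 5 mm between pockets, 16.5 mm down to the shutter; a ball in it lies just flush with the floor and others roll over it. The shutter underneath opens pocket 1 first, 5 last
- pocket_2 (a point): pocket 2 at -20 degrees: where the centre of a ball lying in it is. Cut through the floor, about 19 mm along the track, 22 mm across, webs 5 mm between pockets, 16.5 mm down to the shutter; a ball in it lies just flush with the floor and others roll over it. The shutter underneath opens pocket 1 first, 5 last
- pocket_3 (a point): pocket 3 at 0 degrees: where the centre of a ball lying in it is. Cut through the floor, about 19 mm along the track, 22 mm across, webs 5 mm between pockets, 16.5 mm down to the shutter; a ball in it lies just flush with the floor and others roll over it. The shutter underneath opens pocket 1 first, 5 last
- pocket_4 (a point): pocket 4 at 20 degrees: where the centre of a ball lying in it is. Cut through the floor, about 19 mm along the track, 22 mm across, webs 5 mm between pockets, 16.5 mm down to the shutter; a ball in it lies just flush with the floor and others roll over it. The shutter underneath opens pocket 1 first, 5 last
- pocket_5 (a point): pocket 5 at 40 degrees: where the centre of a ball lying in it is. Cut through the floor, about 19 mm along the track, 22 mm across, webs 5 mm between pockets, 16.5 mm down to the shutter; a ball in it lies just flush with the floor and others roll over it. The shutter underneath opens pocket 1 first, 5 last
- shutter_lever: steel shutter plate with scalloped edge under the pan, with its lever; turns about the dispenser's axis (origin on the bench). The flat arm (63 to 70 mm above the bench) carries an upright red knob 135 mm from the axis, at 150 degrees of the dispenser when shut. Spring: 5.3 N at the knob when shut, 6.9 N at the third click; let go, it springs back to shut
- lever_knob (a point): middle of the red lever knob, on its axis, 105 mm above the bench; round, upright, 24 mm in diameter, from 79 to 129 mm above the bench, 35 mm clear of the pan wall. Moves on an arc of radius 135 mm about the dispenser's axis
- lever_turn (a joint): lever angle: 0 shut, grows anticlockwise seen from above, stop at 1.745. A spring plunger rides over scallops whose tops are at 0.175, 0.524, 0.873, 1.222 ... and drops with a click into gaps 0.11 wide round 0.349, 0.698, 1.047 ... Each click opens one more pocket. A scallop adds up to 3 N at the knob before its top, takes as much off after
- mill_bowl: open steel bowl of the ball mill, 188 mm across, 42 mm high, loose on the base plate under the pan, coaxial (origin: centre of its underside, 10 mm above the bench); catches the balls. Not to be moved
- rod_holder: fixed stand for the rod: dark round foot 76 mm across, 10 mm thick, with an upright open tube, outer diameter 29 mm, bore 20 mm, mouth 70 mm above the bench. Origin: centre of its underside; the rod stands on the floor of the tube 10 mm above it
- rod: straight stirring rod 180 mm long, about 80 g: white plastic tip 12 mm in diameter, steel shaft 10 mm, round blue grip 18 mm in diameter from 105 to 180 mm above the tip. Origin: centre of the tip's end face, z along the rod to the grip. Starts upright in the holder
- ball_a: polished steel grinding ball, 16 mm in diameter, 16 g, slippery (friction 0.12), one of six alike (origin: its centre); starts on the closed floor of the track, all six between 96 and 224 degrees of the dispenser
- ball_b: polished steel grinding ball, 16 mm in diameter, 16 g, slippery (friction 0.12), one of six alike (origin: its centre); starts on the closed floor of the track, all six between 96 and 224 degrees of the dispenser
- ball_c: polished steel grinding ball, 16 mm in diameter, 16 g, slippery (friction 0.12), one of six alike (origin: its centre); starts on the closed floor of the track, all six between 96 and 224 degrees of the dispenser
- ball_d: polished steel grinding ball, 16 mm in diameter, 16 g, slippery (friction 0.12), one of six alike (origin: its centre); starts on the closed floor of the track, all six between 96 and 224 degrees of the dispenser
- ball_e: polished steel grinding ball, 16 mm in diameter, 16 g, slippery (friction 0.12), one of six alike (origin: its centre); starts on the closed floor of the track, all six between 96 and 224 degrees of the dispenser
- ball_f: polished steel grinding ball, 16 mm in diameter, 16 g, slippery (friction 0.12), one of six alike (origin: its centre); starts on the closed floor of the track, all six between 96 and 224 degrees of the dispenser
- powder_bottle: bystander: white square bottle with blue cap, 205 mm high
- flask: bystander: conical flask with pink contents, 112 mm high
- clock: bystander: round kitchen timer, 66 mm across
- bottle_b: bystander: brown reagent bottle with blue cap, 121 mm high
Not all that is in view belongs to the job. Leave any green or turquoise look-alike of the rod alone.

How it is judged:
On the way, in this order (a step that is already met when the one before it is completed fails the run):
1. with the lever still shut, each of the five pockets holds a ball (value of joint lever_turn below 0.12 rad and distance between any of ball_a, ball_b, ball_c, ball_d, ball_e, ball_f and pocket_1 below 0.011 m and distance between any of ball_a, ball_b, ball_c, ball_d, ball_e, ball_f and pocket_2 below 0.011 m and distance between any of ball_a, ball_b, ball_c, ball_d, ball_e, ball_f and pocket_3 below 0.011 m and distance between any of ball_a, ball_b, ball_c, ball_d, ball_e, ball_f and pocket_4 below 0.011 m and distance between any of ball_a, ball_b, ball_c, ball_d, ball_e, ball_f and pocket_5 below 0.011 m), for 0.2 s.
2. the rod stands in its holder again, let go, with the lever still shut (distance between rod and rod_holder below 0.022 m and angle between rod's own z axis and vertical below 0.25 rad and contact force between the fingers and rod below 0.1 N and value of joint lever_turn below 0.12 rad), for 0.2 s.
At the end, for the whole second after the job is handed in: the gripper holds the lever (over 1 N) at the third click (1.047 rad, within 0.096); three balls lie in the bowl, two in pockets 4 and 5, one in the track; the rod stands in its holder (tip within 22 mm of its origin, tilt under 0.25 rad); the bowl is within 15 mm of its place (value of joint lever_turn between 0.951 and 1.143 rad and contact force between the fingers and shutter_lever above 1 N and not (distance between any of ball_a, ball_b, ball_c, ball_d, ball_e, ball_f and pocket_1 below 0.011 m) and not (distance between any of ball_a, ball_b, ball_c, ball_d, ball_e, ball_f and pocket_2 below 0.011 m) and not (distance between any of ball_a, ball_b, ball_c, ball_d, ball_e, ball_f and pocket_3 below 0.011 m) and distance between any of ball_a, ball_b, ball_c, ball_d, ball_e, ball_f and pocket_4 below 0.011 m and distance between any of ball_a, ball_b, ball_c, ball_d, ball_e, ball_f and pocket_5 below 0.011 m and height (world z) of any of ball_a, ball_b, ball_c, ball_d, ball_e, ball_f above 0.09 m and (height (world z) of ball_a below 0.055 m or height (world z) of ball_a above 0.09 m or distance between ball_a and pocket_4 below 0.011 m or distance between ball_a and pocket_5 below 0.011 m) and (height (world z) of ball_b below 0.055 m or height (world z) of ball_b above 0.09 m or distance between ball_b and pocket_4 below 0.011 m or distance between ball_b and pocket_5 below 0.011 m) and (height (world z) of ball_c below 0.055 m or height (world z) of ball_c above 0.09 m or distance between ball_c and pocket_4 below 0.011 m or distance between ball_c and pocket_5 below 0.011 m) and (height (world z) of ball_d below 0.055 m or height (world z) of ball_d above 0.09 m or distance between ball_d and pocket_4 below 0.011 m or distance between ball_d and pocket_5 below 0.011 m) and (height (world z) of ball_e below 0.055 m or height (world z) of ball_e above 0.09 m or distance between ball_e and pocket_4 below 0.011 m or distance between ball_e and pocket_5 below 0.011 m) and (height (world z) of ball_f below 0.055 m or height (world z) of ball_f above 0.09 m or distance between ball_f and pocket_4 below 0.011 m or distance between ball_f and pocket_5 below 0.011 m) and distance between rod and rod_holder below 0.022 m and angle between rod's own z axis and vertical below 0.25 rad and distance of mill_bowl from where it was at the start of the episode below 0.015 m); the arm keeps its last pose, push and grip.
It fails at once if the lever goes on towards the fourth click (past 1.22 rad) (value of joint lever_turn above 1.22 rad).
It fails at once if a ball is touched by the fingers (contact force between the fingers and ball_a above 0.3 N or contact force between the fingers and ball_b above 0.3 N or contact force between the fingers and ball_c above 0.3 N or contact force between the fingers and ball_d above 0.3 N or contact force between the fingers and ball_e above 0.3 N or contact force between the fingers and ball_f above 0.3 N).
It fails at once if a ball is spilled out of pan and bowl (horizontal distance between any of ball_a, ball_b, ball_c, ball_d, ball_e, ball_f and dispenser above 0.1 m).
It fails at once if a bystander is moved by more than 30 mm (distance of any of powder_bottle, flask, clock, bottle_b from where it was at the start of the episode above 0.03 m).
It also fails if it takes over 72 s, if anything falls off the work surface, if the arm or the gripper's body presses on something with over 40 N, if the wrist force passes 120 N, or if a joint passes its speed limit or range.

## Robot

A 6-joint arm with a two-finger parallel gripper is mounted at the origin on a cart in front of the work surface, level with it; the furniture and walls round the work are solid. World frame = base frame: x ahead of the robot, y to its left, z up, the work surface at z = 0. Lengths are in m, angles in rad, forces in N, time in s.
With the tool pointing down it reaches from about 0.35 to 0.775 m from the base axis. Payload 5.5 kg.
Tool frame: the origin (TCP) lies between the finger pads; the fingertips stand 17 mm ahead of it and the grasp point (between the pads) lies 2 mm behind it (env.finger_overhang is the distance from the TCP to the fingertips, in m); z points along the fingers, y is the line along which they close (so a half turn about z gives the same grasp; the last joint's range is limited). The gripper opens to 85 mm and grips with 20 to 120 N. Pads are 22 mm wide; open, the fingers measure 114 mm over their backs; the gripper's body (76 mm by 85 mm) begins 54 mm behind the grasp point. The pads swing forward as they close: fully open they stand 13 mm farther back than shut.
Start: joints at [-1.341, 0.313, 0.046, 1.304, 0, 1.431], TCP at [0.208, -0.536, 0.248] pointing down, gripper open.
Joint ranges: [-2.76, 2.76], [-0.86, 1.69], [-1.03, 1.26], [-2.2, 2.34], [-1.47, 1.5], [-3.14, 3.14]. Speed limits (rad/s): [2.57, 2.57, 3.14, 3.14, 3.14, 3.14].

## Interface

Orientations are given as a unit quaternion [w, x, y, z].
In Python, from workcell import env gives the robot as it stands. The module is installed in compiled form; this text tells all that it offers.
- The arm moves only by the shell command python3 -m pendant 'ROWS' [FORCE]. ROWS is JSON, a list of rows, each a list of 5 numbers: the gripper's target within -1 to 1 (fully open at 1, half-way at 0, shut at -1), then the shift along the tool's x, y, z in m, then the turn about the tool's z in rad. A call has 1 to 8 rows; each row shifts and turns the commanded pose from where the row before left it, along the tool's axes as they then stand; what a row does not reach is not made up. A row lasts 1/8 s, in which the tool goes at most 62.5 mm and 10.7 degrees, less where a joint would pass 70% of its speed; a pose out of reach is approached as far as the arm can. A call with a gripper value outside its range is refused whole. The fingers move at their own pace and stop on an object; FORCE is the grip in N (left out, the last holds). Time passes only in rows, so rows that do not move let the fingers close. It gives the time, the measured TCP pose, the force, the opening and the grip force at its end, in the units of the state.
- env.get_state(): the state, without advancing time (a new reading comes with each control period).
- env.read_camera(name): name is "scene" or "top"; returns the picture (480x640x3 uint8, red, green, blue); there is no depth.
- env.calibration(name): a dict with "K" (3x3 intrinsics, pixels), "distortion" ([k1, k2, p1, p2, k3] as OpenCV has them; the pictures are not rectified), "T" (4x4, takes a point from camera to world coordinates). Camera axes: x right, y down, z forward; pixel columns grow to the right and rows downward; lengths in m; the calibration is good to about 2 mm. A picture is of the moment at which its call begins. calibration takes no time and is no camera call.
- env.hand_in(): hands the job in; it is judged then, once.
Trained networks look in the newest picture that a camera, given by its name, has taken for a name from the list of things; names that differ only in an ending like _2 or _b are one class to them, and where a whole thing is asked for, a point or a joint stands for the part that bears it (a point fixed in the world has none). Each returns a list of dicts, best first, with "score" (0 to 1); they miss things now and then, are a little off and sometimes report something else, mostly with a low value. They report only what shows in the picture. A call takes as long as a camera call. They do not tell look-alikes from the thing itself.
- env.recognise(camera, label): "centre" ([column, row] in pixels, amid what is visible of it).
The state is a dict: "clock": time; "joint_pos": joint angles; "qvel": joint speeds; "tau": joint torques, N m; "tcp_pos": TCP position; "orientation": TCP orientation; "wrist_force": force on the tool from outside, world axes, zero at the start; "ft_torque": the same for the moment, N m; "finger_gap": finger opening in m; "grip_force": force on a finger pad.
Only numpy, scipy, OpenCV 4.12 (cv2) and the standard library are available. Lean on these libraries where they do the work, as an engineer would, in place of code of your own. Each camera call takes 0.05 s, during which the arm holds its last target. There are 200 camera calls.

## Working session

There is one attempt and no reset: what is moved stays moved. The work goes in short steps, Python scripts to look and compute and a shell command to move; the robot and the scene stay as the last step left them, time stands still between calls to the robot, and variables do not carry over. Pictures are saved under pics/ and viewed, at most 11 in all, crops included, and the job is handed in when it is done.

```bash
mkdir -p pics; cat > h.py <<'E'
import numpy as np, cv2
from workcell import env
def ray(cam,uv):
    c=env.calibration(cam);K=np.array(c["K"]);D=np.array(c["distortion"]);T=np.array(c["T"])
    p=cv2.undistortPoints(np.array([[uv]],float),K,D)[0,0]
    return T[:3,3],T[:3,:3]@np.array([p[0],p[1],1])
def at(cam,uv,z):
    o,d=ray(cam,uv);return o+d*(z-o[2])/d[2]
def proj(cam,P):
    c=env.calibration(cam);T=np.linalg.inv(np.array(c["T"]))
    r=cv2.Rodrigues(T[:3,:3])[0]
    return cv2.projectPoints(np.array(P,float).reshape(-1,1,3),r,T[:3,3],np.array(c["K"]),np.array(c["distortion"]))[0][:,0]
def pic(cam):
    return cv2.cvtColor(env.read_camera(cam),cv2.COLOR_RGB2BGR)
E
python3 - <<'E'
from h import *
a=pic("scene");b=pic("top")
cv2.imwrite("pics/scene0.png",a);cv2.imwrite("pics/top0.png",b)
for cam in("top","scene"):
    print(cam,env.calibration(cam)["T"])
    for l,z in [("dispenser",.0),("rod",.15),("rod_holder",.035),("lever_knob",.105),("mill_bowl",.05),("ball_a",.094)]:
        for r in env.recognise(cam,l)[:7]:print(l,np.round(r["centre"]),round(r["score"],2),at(cam,r["centre"],z).round(3)[:2])
s=env.get_state();print(s["clock"],s["tcp_pos"],s["orientation"],s["finger_gap"])
E
```

```text
top [[ 2.52159644e-02 -9.95100613e-01  9.55977279e-02  4.47805010e-01]
 [-9.99681949e-01 -2.50625638e-02  2.80521131e-03 -4.80224937e-02]
 [-3.95543339e-04 -9.56380591e-02 -9.95416097e-01  1.76948445e+00]
 [ 0.00000000e+00  0.00000000e+00  0.00000000e+00  1.00000000e+00]]
dispenser [424. 262.] 0.93 [ 0.559 -0.34 ]
rod [230. 293.] 0.55 [0.452 0.214]
rod [306. 306.] 0.51 [0.422 0.005]
rod [425. 262.] 0.5 [ 0.552 -0.317]
rod [266. 297.] 0.49 [0.444 0.115]
rod_holder [269. 299.] 0.85 [0.438 0.116]
lever_knob [414. 244.] 0.86 [ 0.604 -0.292]
mill_bowl [399. 269.] 0.82 [ 0.535 -0.257]
mill_bowl [420. 261.] 0.67 [ 0.56  -0.318]
scene [[-0.82788416 -0.33262469  0.45162886 -0.06938401]
 [-0.56076547  0.47325975 -0.67938744  0.97382568]
 [ 0.01224327 -0.81571198 -0.57832869  0.92834131]
 [ 0.          0.          0.          1.        ]]
dispenser [373. 217.] 0.81 [ 0.604 -0.407]
dispenser [390. 228.] 0.27 [ 0.518 -0.377]
rod [363. 264.] 0.83 [0.402 0.045]
rod [314. 300.] 0.7 [0.425 0.24 ]
rod [332. 274.] 0.56 [0.447 0.129]
rod_holder [331. 311.] 0.56 [0.435 0.143]
lever_knob [333. 272.] 0.48 [0.48  0.071]
mill_bowl [373. 232.] 0.83 [ 0.521 -0.245]
mill_bowl [314. 212.] 0.7 [ 0.753 -0.237]
0.7 [ 0.20782214 -0.53618155  0.24835647] [8.94577935e-05 9.82954434e-01 1.83849320e-01 4.71681296e-07] 0.08544305600333328
```

View pics/scene0.png

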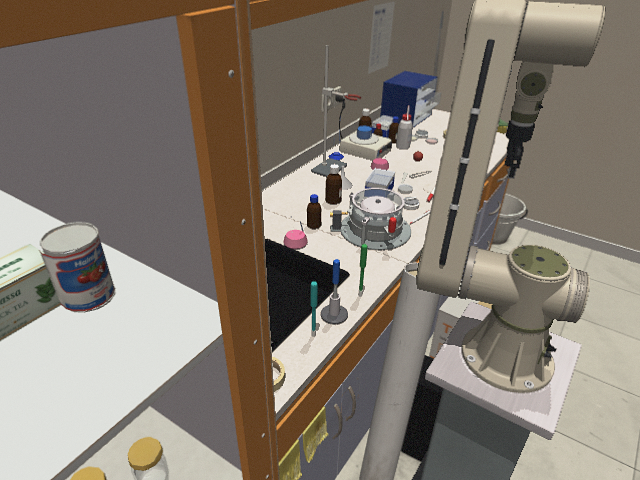

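View pics/top0.png

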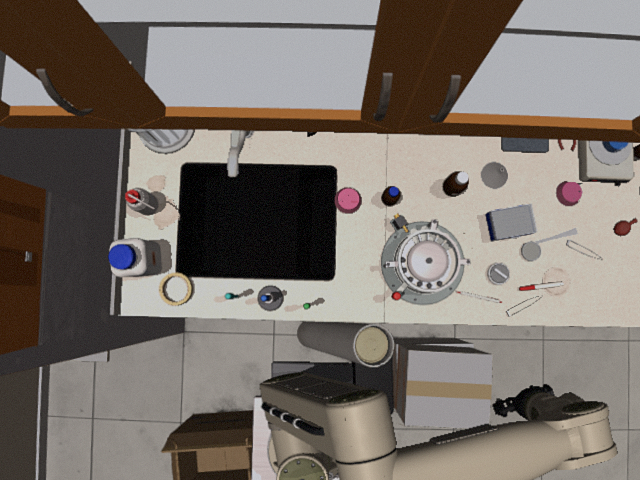

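Candidates for the rod: scene (336,268) blue in the dark-footed holder, (314,300) turquoise, (363,264) green. The blue one in the holder fits. I'll confirm it in one crop together with the pan.

```bash
python3 - <<'E'
from h import *
a=cv2.imread("pics/scene0.png");b=cv2.imread("pics/top0.png")
R=lambda im,x,y,w,h,W,H:cv2.resize(im[y:y+h,x:x+w],(W,H),interpolation=cv2.INTER_CUBIC)
o=np.vstack([np.hstack([R(b,375,207,100,100,400,400),R(a,330,170,90,90,400,400)]),
 np.hstack([R(b,215,275,110,50,400,182),R(a,290,230,100,100,182,182),np.zeros((182,218,3),np.uint8)])])
cv2.imwrite("pics/c1.png",o)
for n,im in(("top",b),("scene",a)):
    hsv=cv2.cvtColor(im,cv2.COLOR_BGR2HSV)
    for nm,m in(("red",((hsv[...,0]<6)|(hsv[...,0]>174))&(hsv[...,1]>150)&(hsv[...,2]>70)),("blue",(hsv[...,0]>105)&(hsv[...,0]<125)&(hsv[...,1]>140)&(hsv[...,2]>60))):
        k,l,st,c=cv2.connectedComponentsWithStats(m.astype(np.uint8))
        print(n,nm,[(st[i].tolist(),c[i].round(1).tolist()) for i in range(1,k) if st[i][4]>12])
E
```

```text
top red [([125, 190, 14, 13, 97], [131.2, 195.8]), ([616, 219, 20, 16, 111], [623.2, 227.2]), ([520, 285, 15, 5, 52], [527.2, 287.4]), ([393, 292, 8, 8, 48], [396.3, 295.4])]
top blue [([609, 142, 18, 7, 92], [617.0, 144.6]), ([389, 187, 10, 9, 73], [393.3, 191.0]), ([108, 245, 26, 24, 488], [120.6, 256.4]), ([261, 295, 6, 6, 29], [263.6, 297.7])]
scene red [([403, 114, 4, 6, 20], [404.8, 116.7]), ([377, 124, 4, 5, 17], [378.4, 125.9]), ([414, 152, 9, 7, 28], [418.8, 154.9]), ([428, 194, 5, 7, 21], [429.9, 196.5]), ([389, 217, 7, 16, 96], [391.9, 224.3]), ([70, 249, 17, 7, 18], [78.2, 252.6]), ([52, 256, 17, 2, 17], [60.0, 256.8]), ([78, 270, 21, 12, 101], [88.1, 277.0])]
scene blue [([408, 73, 12, 6, 28], [413.1, 74.8]), ([384, 77, 17, 18, 88], [391.6, 84.1]), ([410, 76, 25, 16, 83], [421.6, 82.1]), ([403, 88, 7, 7, 15], [405.3, 90.7]), ([406, 93, 9, 14, 40], [410.9, 99.2]), ([382, 96, 17, 19, 96], [388.2, 105.4]), ([402, 101, 7, 10, 24], [404.3, 105.1]), ([396, 110, 6, 7, 14], [398.3, 112.8]), ([393, 116, 8, 7, 39], [395.8, 118.6]), ([358, 126, 18, 7, 76], [365.5, 128.5]), ([382, 130, 4, 7, 20], [383.8, 132.9]), ([329, 153, 15, 7, 73], [335.9, 156.0]), ([388, 183, 6, 6, 18], [390.6, 185.8]), ([310, 194, 8, 9, 56], [313.6, 198.3]), ([82, 255, 8, 6, 15], [85.3, 257.4]), ([333, 259, 7, 25, 146], [335.6, 271.2]), ([60, 261, 25, 9, 107], [69.5, 265.6]), ([58, 270, 34, 22, 296], [70.3, 281.6]), ([80, 295, 26, 14, 66], [94.3, 302.8]), ([71, 307, 8, 2, 15], [74.7, 307.5])]
```

View pics/c1.png

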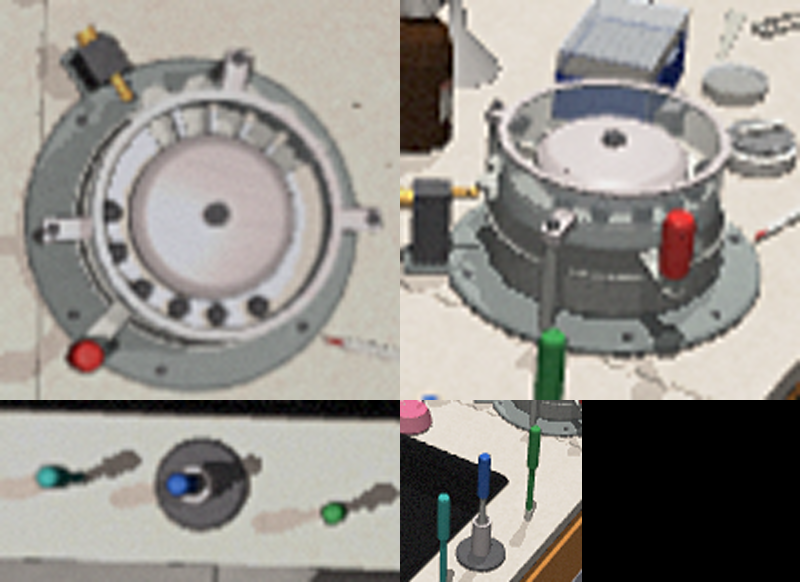

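The crop shows the blue rod standing in the dark-footed holder (top 264,298). The turquoise (231,296) and green (309,306) rods stand free, so they are the look-alikes. All six balls lie in the lower left of the track, and the pockets are at the upper right. Next I'll fit the poses.

```bash
cat > fit.py <<'E'
from h import *
from scipy.optimize import least_squares
f=[(0,0,.12,429,260.5,"top"),(114,3,.105,434.2,222,"top"),(114,282,.105,468.5,261.8,"top"),(114,108,.105,387,265,"top"),(135,150,.127,396.3,295.4,"top"),(135,150,.104,391.9,224.3,"scene"),(0,0,.12,377.9,201.2,"scene")]
def pt(q,r,a,z):
    t=q[2]+np.radians(a);return [q[0]+r/1000*np.cos(t),q[1]+r/1000*np.sin(t),z]
def res(q):return np.concatenate([proj(c,pt(q,r,a,z))[0]-[u,v] for r,a,z,u,v,c in f])
if __name__=="__main__":
    s=least_squares(res,[.56,-.33,-.23]);q=s.x;print(q,np.degrees(q[2]));print(s.fun.reshape(-1,2).round(1).tolist())
    for u,v in [(112,212),(118,252),(142,288),(178,306),(216,314),(258,306)]:
        p=at("top",(375+u/4,207+v/4),.094);d=p[:2]-q[:2];print("ball",np.hypot(*d).round(3),np.degrees(np.arctan2(d[1],d[0])-q[2]).round(0)%360)
    print("foot",at("top",(270.5,298.1),.01),"rodtop",at("top",(263.6,297.7),.185))
    h=lambda p:np.concatenate([proj("top",[p[0],p[1],.187])[0]-[263.6,297.7],proj("scene",[p[0],p[1],.1525])[0]-[335.6,271.2]])
    s=least_squares(h,[.44,.12]);print("rod",s.x,s.fun.round(1))
E
python3 fit.py
```

```text
[ 0.55617705 -0.33257022 -0.20684548] -11.85137321594085
[[-0.3, 0.2], [0.1, -0.5], [-0.6, 0.1], [0.6, -0.6], [-0.0, 0.7], [0.1, 0.6], [0.1, -1.2]]
ball 0.069 100.0
ball 0.069 124.0
ball 0.069 150.0
ball 0.067 174.0
ball 0.069 197.0
ball 0.072 222.0
foot [0.44113485 0.11499407 0.01      ] rodtop [0.44235987 0.11719869 0.185     ]
rod [0.44240216 0.11699814] [-0. -0.  0.  0.]
```

```bash
python3 -m pendant '[[0.1,0,0,-0.01,-0.171],[0.1,0,0,-0.01,-0.171],[0.1,0,0,-0.01,-0.171],[0.1,0,0,-0.01,-0.171],[0.1,0,0,-0.01,-0.172],[0.1,0,0,-0.01,-0.172],[0.1,0.0,0,-0.01,-0.172]]' 60; python3 -c "
from h import *
s=env.get_state();print(s['joint_pos'],s['finger_gap'])"
```

```text
clock: 1.58
tcp_pos: [0.2078, -0.5361, 0.3187]
orientation: [0.0, 0.705, 0.709, -0.0]
wrist_force: [0.8, -0.4, -1.0]
finger_gap: 0.0468
grip_force: 0.0
[-1.34060124e+00  3.06344204e-01  2.07266227e-01  1.47159579e+00
  1.09571989e-05  2.25497380e-01] 0.04680069159896247
```

```bash
python3 -m pendant '[[0.1,0.03,0.025,0,0],[0.1,0.04,0.025,0,0],[0.1,0.045,0.025,0,0],[0.1,0.045,0.025,0,0],[0.1,0.045,0.025,0,0],[0.1,0.045,0.025,0,0],[0.1,0.045,0.025,0,0],[0.1,0.045,0.025,0,0]]' && python3 -m pendant '[[0.1,0.05,0.008,0,0],[0.1,0.05,0.008,0,0],[0.1,0.05,0.008,0,0],[0.1,0.05,0.008,0,0],[0.1,0.05,0.002,0,0],[0.1,0.04,0,0,0],[0.1,0.023,0,0.01,0],[0.1,0,0,0.03,0]]'
```

```text
clock: 2.58
tcp_pos: [0.4088, -0.1949, 0.3186]
orientation: [0.001, 0.708, 0.707, 0.0]
wrist_force: [0.3, -0.2, -0.2]
finger_gap: 0.0468
grip_force: 0.0
clock: 3.58
tcp_pos: [0.4434, 0.1184, 0.2793]
orientation: [0.001, 0.706, 0.708, 0.002]
wrist_force: [-0.6, -1.2, -0.6]
finger_gap: 0.0471
grip_force: 0.0
```

```bash
python3 -m pendant '[[0.1,-0.001,-0.001,0.03,0],[0.1,0,0,0.03,0],[0.1,0,0,0.03,0],[0.1,0,0,0.022,0],[0.1,0,0,0.009,0],[0.1,0,0,0,0],[-0.3,0,0,0,0],[-1,0,0,0,0]]' 60 && python3 -m pendant '[[-1,0,0,0,0],[-1,0,0,0,0],[-1,0,0,0,0]]'
```

```text
clock: 4.58
tcp_pos: [0.4422, 0.1157, 0.1584]
orientation: [0.001, 0.707, 0.707, 0.001]
wrist_force: [-1.2, 0.6, 3.9]
finger_gap: 0.0166
grip_force: 58.3
clock: 4.95
tcp_pos: [0.4421, 0.1157, 0.1584]
orientation: [0.001, 0.707, 0.707, 0.001]
wrist_force: [-0.3, -0.2, 5.9]
finger_gap: 0.0168
grip_force: 58.5
```

```bash
python3 - <<'E'
from h import *
a=pic("scene");b=pic("top")
R=lambda im,x,y,w,h,W,H:cv2.resize(im[y:y+h,x:x+w],(W,H),interpolation=cv2.INTER_CUBIC)
cv2.imwrite("pics/c2.png",np.hstack([R(a,290,210,100,120,400,480),R(b,220,250,100,120,400,480)]))
s=env.get_state();print(s['finger_gap'],s['grip_force'],s['tcp_pos'])
E
```

```text
0.01652079546175185 58.52345712482929 [0.44215684 0.11567134 0.15838851]
```

View pics/c2.png

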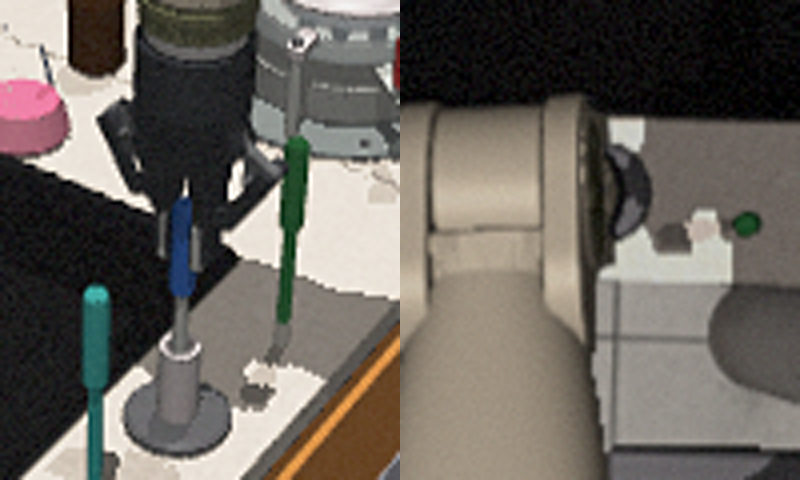

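```bash
python3 -m pendant '[[-1,0,0,-0.01,0],[-1,0,0,-0.025,0],[-1,0,0,-0.03,0],[-1,0,0,-0.03,0],[-1,0,0.005,-0.03,0],[-1,0,0.02,-0.02,0],[-1,-0.01,0.03,-0.005,0],[-1,-0.03,0.01,0,0]]' && python3 -m pendant '[[-1,-0.055,0.004,0,0],[-1,-0.06,0,0,0],[-1,-0.06,0,0,0],[-1,-0.06,0,0,0],[-1,-0.06,0,0,0],[-1,-0.06,0,0,0],[-1,-0.06,0,0,0],[-1,-0.04,0,0,0]]'
```

```text
clock: 6.05
tcp_pos: [0.5081, 0.0758, 0.308]
orientation: [0.001, 0.707, 0.708, 0.001]
wrist_force: [-0.1, -0.2, -0.6]
finger_gap: 0.0165
grip_force: 58.7
clock: 7.05
tcp_pos: [0.5093, -0.3823, 0.3071]
orientation: [-0.0, 0.708, 0.706, -0.0]
wrist_force: [0.1, 0.2, -1.1]
finger_gap: 0.0166
grip_force: 58.7
```

```bash
python3 -m pendant '[[-1,-0.004,0.001,0.02,0],[-1,0,0,0,0]]';  python3 - <<'E'
from h import *
s=env.get_state();t=np.array(s["tcp_pos"]);print(t)
a=pic("scene")
R=lambda im,x,y,w,h,W,H:cv2.resize(im[y:y+h,x:x+w],(W,H),interpolation=cv2.INTER_CUBIC)
p=proj("scene",[t-[0,0,.148],t-[0,0,.043]]);print(p)
cv2.imwrite("pics/c3.png",R(a,325,120,100,100,600,600))
E
```

```text
clock: 7.3
tcp_pos: [0.51, -0.3836, 0.2854]
orientation: [-0.002, 0.708, 0.706, -0.0]
wrist_force: [0.9, 0.7, -1.4]
finger_gap: 0.0167
grip_force: 58.7
[ 0.51001948 -0.38359895  0.28538574]
[[397.61223245 193.3452351 ]
 [401.1107596  164.95570872]]
```

View pics/c3.png

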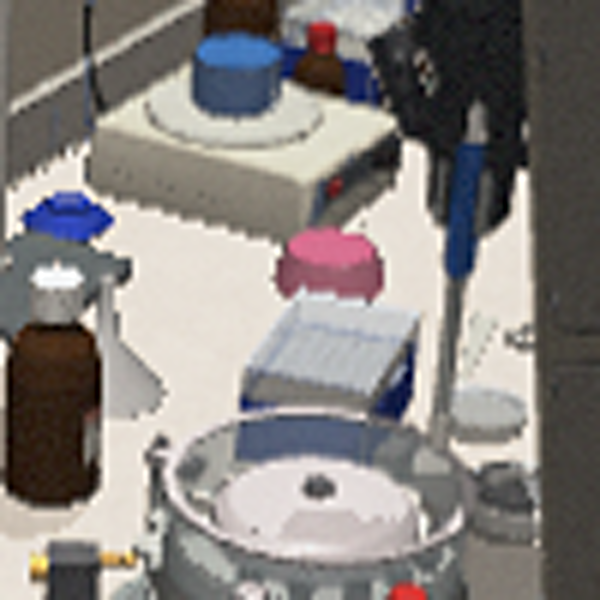

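```bash
python3 -m pendant '[[-1,-0.0015,0.001,0.012,0],[-1,0,0,0.014,0],[-1,0,0,0.013,0],[-1,0,0,0.007,0],[-1,0,0,0,0]]'; cat > way.py <<'E'
from h import *
import sys
q=np.array([.5562,-.3326]);yaw=np.radians(-11.85)
s=env.get_state();t=np.array(s["tcp_pos"])
d=t[:2]+[0,0.0005]-q;print("now r %.4f ang %.1f z %.4f F %s"%(np.hypot(*d),np.degrees(np.arctan2(d[1],d[0])-yaw)%360,t[2],np.round(s["wrist_force"],1)))
P=t[:2]+[0,.0005]
for a in eval(sys.argv[1]):
    w=np.radians(a)+yaw;n=q+.07*np.array([np.cos(w),np.sin(w)])
    print(a,"[-1,%.4f,%.4f,0,0]"%(n[1]-P[1],n[0]-P[0]));P=n
E
python3 way.py "list(range(240,-50,-5))"
```

```text
clock: 7.98
tcp_pos: [0.5117, -0.3846, 0.2405]
orientation: [-0.001, 0.707, 0.707, -0.0]
wrist_force: [-0.2, 0.3, -0.9]
finger_gap: 0.0168
grip_force: 58.7
now r 0.0681 ang 241.0 z 0.2405 F [-0.2  0.3 -0.9]
240 [-1,-0.0007,-0.0022,0,0]
235 [-1,0.0043,-0.0044,0,0]
230 [-1,0.0046,-0.0040,0,0]
225 [-1,0.0050,-0.0036,0,0]
220 [-1,0.0053,-0.0031,0,0]
215 [-1,0.0055,-0.0026,0,0]
210 [-1,0.0057,-0.0022,0,0]
205 [-1,0.0059,-0.0016,0,0]
200 [-1,0.0060,-0.0011,0,0]
195 [-1,0.0061,-0.0006,0,0]
190 [-1,0.0061,-0.0001,0,0]
185 [-1,0.0061,0.0005,0,0]
180 [-1,0.0060,0.0010,0,0]
175 [-1,0.0059,0.0015,0,0]
170 [-1,0.0058,0.0020,0,0]
165 [-1,0.0056,0.0025,0,0]
160 [-1,0.0053,0.0030,0,0]
155 [-1,0.0050,0.0034,0,0]
150 [-1,0.0047,0.0039,0,0]
145 [-1,0.0044,0.0043,0,0]
140 [-1,0.0040,0.0046,0,0]
135 [-1,0.0036,0.0050,0,0]
130 [-1,0.0031,0.0053,0,0]
125 [-1,0.0026,0.0055,0,0]
120 [-1,0.0022,0.0057,0,0]
115 [-1,0.0016,0.0059,0,0]
110 [-1,0.0011,0.0060,0,0]
105 [-1,0.0006,0.0061,0,0]
100 [-1,0.0001,0.0061,0,0]
95 [-1,-0.0005,0.0061,0,0]
90 [-1,-0.0010,0.0060,0,0]
85 [-1,-0.0015,0.0059,0,0]
80 [-1,-0.0020,0.0058,0,0]
75 [-1,-0.0025,0.0056,0,0]
70 [-1,-0.0030,0.0053,0,0]
65 [-1,-0.0034,0.0050,0,0]
60 [-1,-0.0039,0.0047,0,0]
55 [-1,-0.0043,0.0044,0,0]
50 [-1,-0.0046,0.0040,0,0]
45 [-1,-0.0050,0.0036,0,0]
40 [-1,-0.0053,0.0031,0,0]
35 [-1,-0.0055,0.0026,0,0]
30 [-1,-0.0057,0.0022,0,0]
25 [-1,-0.0059,0.0016,0,0]
20 [-1,-0.0060,0.0011,0,0]
15 [-1,-0.0061,0.0006,0,0]
10 [-1,-0.0061,0.0001,0,0]
5 [-1,-0.0061,-0.0005,0,0]
0 [-1,-0.0060,-0.0010,0,0]
-5 [-1,-0.0059,-0.0015,0,0]
-10 [-1,-0.0058,-0.0020,0,0]
-15 [-1,-0.0056,-0.0025,0,0]
-20 [-1,-0.0053,-0.0030,0,0]
-25 [-1,-0.0050,-0.0034,0,0]
-30 [-1,-0.0047,-0.0039,0,0]
-35 [-1,-0.0044,-0.0043,0,0]
-40 [-1,-0.0040,-0.0046,0,0]
-45 [-1,-0.0036,-0.0050,0,0]
```

```bash
python3 -m pendant '[[-1,-0.0005,-0.002,0.001,0],[-1,0.0043,-0.0044,0,0],[-1,0.0046,-0.004,0,0],[-1,0.005,-0.0036,0,0],[-1,0.0053,-0.0031,0,0],[-1,0.0055,-0.0026,0,0],[-1,0.0057,-0.0022,0,0],[-1,0.0059,-0.0016,0,0]]'; python3 way.py "[205]"
```

```text
clock: 8.98
tcp_pos: [0.4884, -0.3488, 0.2403]
orientation: [0.0, 0.707, 0.707, -0.0]
wrist_force: [-0.7, -1.1, -1.0]
finger_gap: 0.0165
grip_force: 58.7
now r 0.0696 ang 204.9 z 0.2403 F [-0.7 -1.1 -1. ]
205 [-1,-0.0003,-0.0004,0,0]
```

Tracking is good, so I'll sweep on to 125°.

```bash
python3 -m pendant '[[-1,0.006,-0.0011,0.001,0],[-1,0.0061,-0.0006,0,0],[-1,0.0061,-0.0001,0,0],[-1,0.0061,0.0005,0,0],[-1,0.006,0.001,0,0],[-1,0.0059,0.0015,0,0],[-1,0.0058,0.002,0,0],[-1,0.0056,0.0025,0,0]]'; python3 -m pendant '[[-1,0.0053,0.003,0,0],[-1,0.005,0.0034,0,0],[-1,0.0047,0.0039,0,0],[-1,0.0044,0.0043,0,0],[-1,0.004,0.0046,0,0],[-1,0.0036,0.005,0,0],[-1,0.0031,0.0053,0,0],[-1,0.0026,0.0055,0,0]]'; python3 way.py "[125]"
```

```text
clock: 9.98
tcp_pos: [0.4944, -0.3012, 0.2393]
orientation: [0.0, 0.707, 0.707, -0.0]
wrist_force: [-0.2, -0.3, -2.0]
finger_gap: 0.0169
grip_force: 58.7
clock: 10.98
tcp_pos: [0.5297, -0.2687, 0.2393]
orientation: [0.0, 0.707, 0.707, -0.0]
wrist_force: [-0.4, -0.6, -1.0]
finger_gap: 0.0162
grip_force: 58.7
now r 0.0696 ang 124.3 z 0.2393 F [-0.4 -0.6 -1. ]
125 [-1,-0.0000,-0.0010,0,0]
```

```bash
python3 way.py "list(range(122,-50,-3))" | awk '{printf "%s%s",$2,(NR%8==1?"\n":",")}'
```

```text
r
[-1,0.0013,0.0024,0,0],[-1,0.0012,0.0035,0,0],[-1,0.0010,0.0035,0,0],[-1,0.0008,0.0036,0,0],[-1,0.0006,0.0036,0,0],[-1,0.0004,0.0036,0,0],[-1,0.0002,0.0037,0,0],[-1,0.0000,0.0037,0,0]
[-1,-0.0002,0.0037,0,0],[-1,-0.0003,0.0036,0,0],[-1,-0.0005,0.0036,0,0],[-1,-0.0007,0.0036,0,0],[-1,-0.0009,0.0036,0,0],[-1,-0.0011,0.0035,0,0],[-1,-0.0013,0.0034,0,0],[-1,-0.0015,0.0034,0,0]
[-1,-0.0016,0.0033,0,0],[-1,-0.0018,0.0032,0,0],[-1,-0.0020,0.0031,0,0],[-1,-0.0021,0.0030,0,0],[-1,-0.0023,0.0029,0,0],[-1,-0.0024,0.0028,0,0],[-1,-0.0026,0.0026,0,0],[-1,-0.0027,0.0025,0,0]
[-1,-0.0028,0.0023,0,0],[-1,-0.0029,0.0022,0,0],[-1,-0.0031,0.0020,0,0],[-1,-0.0032,0.0019,0,0],[-1,-0.0032,0.0017,0,0],[-1,-0.0033,0.0015,0,0],[-1,-0.0034,0.0014,0,0],[-1,-0.0035,0.0012,0,0]
[-1,-0.0035,0.0010,0,0],[-1,-0.0036,0.0008,0,0],[-1,-0.0036,0.0006,0,0],[-1,-0.0036,0.0004,0,0],[-1,-0.0037,0.0002,0,0],[-1,-0.0037,0.0000,0,0],[-1,-0.0037,-0.0002,0,0],[-1,-0.0036,-0.0003,0,0]
[-1,-0.0036,-0.0005,0,0],[-1,-0.0036,-0.0007,0,0],[-1,-0.0036,-0.0009,0,0],[-1,-0.0035,-0.0011,0,0],[-1,-0.0034,-0.0013,0,0],[-1,-0.0034,-0.0015,0,0],[-1,-0.0033,-0.0016,0,0],[-1,-0.0032,-0.0018,0,0]
[-1,-0.0031,-0.0020,0,0],[-1,-0.0030,-0.0021,0,0],[-1,-0.0029,-0.0023,0,0],[-1,-0.0028,-0.0024,0,0],[-1,-0.0026,-0.0026,0,0],[-1,-0.0025,-0.0027,0,0],[-1,-0.0023,-0.0028,0,0],[-1,-0.0022,-0.0029,0,0]
[-1,-0.0020,-0.0031,0,0],[-1,-0.0019,-0.0032,0,0],
```

```bash
python3 -m pendant '[[-1,0.0013,0.003,0,0],[-1,0.0012,0.0035,0,0],[-1,0.001,0.0035,0,0],[-1,0.0008,0.0036,0,0],[-1,0.0006,0.0036,0,0],[-1,0.0004,0.0036,0,0],[-1,0.0002,0.0037,0,0],[-1,0,0.0037,0,0]]'; python3 -m pendant '[[-1,-0.0002,0.0037,0,0],[-1,-0.0003,0.0036,0,0],[-1,-0.0005,0.0036,0,0],[-1,-0.0007,0.0036,0,0],[-1,-0.0009,0.0036,0,0],[-1,-0.0011,0.0035,0,0],[-1,-0.0013,0.0034,0,0],[-1,-0.0015,0.0034,0,0]]'; python3 way.py "[77]"
```

```text
clock: 11.98
tcp_pos: [0.5576, -0.2634, 0.2392]
orientation: [-0.0, 0.707, 0.707, -0.0]
wrist_force: [-0.4, -1.0, -2.0]
finger_gap: 0.0166
grip_force: 58.7
clock: 12.98
tcp_pos: [0.5861, -0.2701, 0.2393]
orientation: [0.0, 0.707, 0.707, -0.0]
wrist_force: [-0.0, -0.7, -0.7]
finger_gap: 0.0166
grip_force: 58.8
now r 0.0698 ang 76.5 z 0.2393 F [-0.  -0.7 -0.7]
77 [-1,0.0005,-0.0005,0,0]
```

```bash
python3 -m pendant '[[-1,-0.0016,0.0033,0,0],[-1,-0.0018,0.0032,0,0],[-1,-0.002,0.0031,0,0],[-1,-0.0021,0.003,0,0],[-1,-0.0023,0.0029,0,0],[-1,-0.0024,0.0028,0,0],[-1,-0.0026,0.0026,0,0],[-1,-0.0027,0.0025,0,0]]'; python3 way.py "[53]"
```

```text
clock: 13.98
tcp_pos: [0.6095, -0.2877, 0.2393]
orientation: [0.0, 0.707, 0.707, -0.0]
wrist_force: [-0.8, -0.4, -1.3]
finger_gap: 0.0169
grip_force: 58.8
now r 0.0700 ang 52.3 z 0.2393 F [-0.8 -0.4 -1.3]
53 [-1,0.0006,-0.0005,0,0]
```

```bash
python3 -m pendant '[[-1,-0.0028,0.0023,0,0],[-1,-0.0029,0.0022,0,0],[-1,-0.0031,0.002,0,0],[-1,-0.0032,0.0019,0,0],[-1,-0.0032,0.0017,0,0],[-1,-0.0033,0.0015,0,0],[-1,-0.0034,0.0014,0,0],[-1,-0.0035,0.0012,0,0]]'; python3 -m pendant '[[-1,-0.0035,0.001,0,0],[-1,-0.0036,0.0008,0,0],[-1,-0.0036,0.0006,0,0],[-1,-0.0036,0.0004,0,0],[-1,-0.0037,0.0002,0,0],[-1,-0.0037,0,0,0],[-1,-0.0037,-0.0002,0,0],[-1,-0.0036,-0.0003,0,0]]'; python3 way.py "[5]";python3 - <<'E'
from h import *
a=pic("scene");b=pic("top")
R=lambda im,x,y,w,h,W,H:cv2.resize(im[y:y+h,x:x+w],(W,H),interpolation=cv2.INTER_CUBIC)
cv2.imwrite("pics/c4.png",np.hstack([R(b,380,207,100,100,400,400),R(a,340,160,80,80,400,400)]))
E
```

```text
clock: 14.98
tcp_pos: [0.6236, -0.3132, 0.2393]
orientation: [0.0, 0.707, 0.707, -0.0]
wrist_force: [-1.0, 0.2, -0.7]
finger_gap: 0.0167
grip_force: 58.7
clock: 15.98
tcp_pos: [0.6259, -0.3422, 0.2393]
orientation: [0.0, 0.707, 0.707, -0.0]
wrist_force: [-0.7, -0.0, -1.3]
finger_gap: 0.0165
grip_force: 58.7
now r 0.0703 ang 4.4 z 0.2393 F [-0.7 -0.  -1.3]
5 [-1,0.0007,-0.0002,0,0]
```

View pics/c4.png

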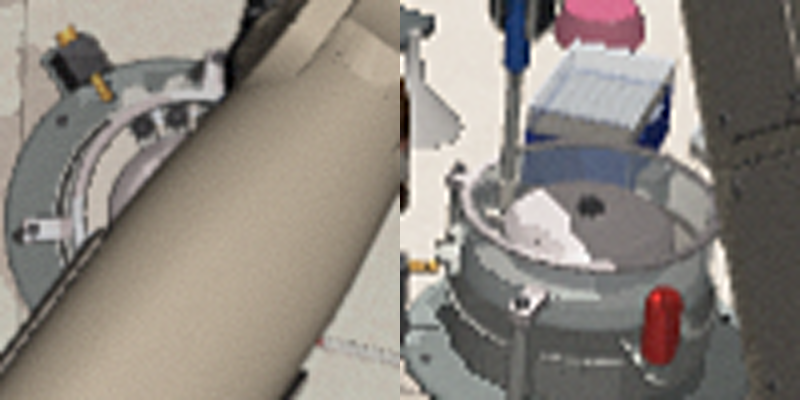

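```bash
python3 -m pendant '[[-1,-0.0036,-0.0005,0,0],[-1,-0.0036,-0.0007,0,0],[-1,-0.0036,-0.0009,0,0],[-1,-0.0035,-0.0011,0,0],[-1,-0.0034,-0.0013,0,0],[-1,-0.0034,-0.0015,0,0],[-1,-0.0033,-0.0016,0,0],[-1,-0.0032,-0.0018,0,0]]'; python3 -m pendant '[[-1,-0.0031,-0.002,0,0],[-1,-0.003,-0.0021,0,0],[-1,-0.0029,-0.0023,0,0],[-1,-0.0028,-0.0024,0,0],[-1,-0.0026,-0.0026,0,0],[-1,-0.0025,-0.0027,0,0],[-1,-0.0023,-0.0028,0,0],[-1,0,0,0,0]]'; python3 way.py "[-41]"
```

```text
clock: 17.08
tcp_pos: [0.6164, -0.3697, 0.2393]
orientation: [0.0, 0.707, 0.707, -0.0]
wrist_force: [0.5, -0.4, -1.8]
finger_gap: 0.0165
grip_force: 58.8
clock: 18.08
tcp_pos: [0.5993, -0.3889, 0.2394]
orientation: [0.0, 0.708, 0.707, -0.0]
wrist_force: [-0.3, -0.3, -1.8]
finger_gap: 0.0165
grip_force: 58.8
now r 0.0705 ang 319.5 z 0.2394 F [-0.3 -0.3 -1.8]
-41 [-1,0.0000,-0.0008,0,0]
```

```bash
python3 -m pendant '[[-1,0,0,-0.02,0],[-1,0,0,-0.025,0],[-1,0.02,0,-0.02,0],[-1,0.045,-0.02,-0.005,0],[-1,0.055,-0.02,0,0],[-1,0.055,-0.02,0,0],[-1,0.06,-0.02,0,0],[-1,0.05,-0.01,0,0]]'; python3 - <<'E'
from h import *
b=pic("top")
R=lambda im,x,y,w,h,W,H:cv2.resize(im[y:y+h,x:x+w],(W,H),interpolation=cv2.INTER_CUBIC)
cv2.imwrite("pics/c5.png",R(b,380,212,100,100,600,600))
print(env.get_state()["tcp_pos"])
E
```

```text
clock: 19.08
tcp_pos: [0.5083, -0.101, 0.31]
orientation: [0.0, 0.707, 0.707, 0.0]
wrist_force: [1.2, 0.5, -0.8]
finger_gap: 0.0164
grip_force: 58.9
[ 0.50670127 -0.09580464  0.31054831]
```

View pics/c5.png

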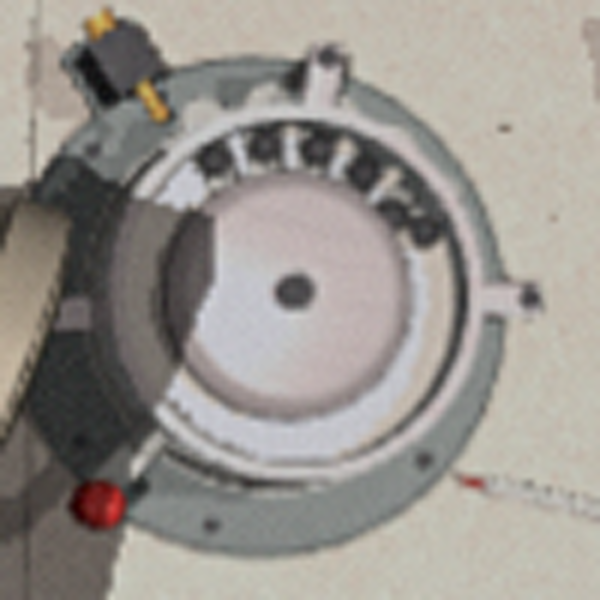

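```bash
python3 - <<'E'
from h import *
q=np.array([.5562,-.3326]);yaw=np.radians(-11.85)
for u,v in [(213,160),(262,147),(315,150),(365,172),(400,206),(427,230)]:
  for z in(.0775,.094):
    d=at("top",(380+(u+.5)/6-.5,212+(v+.5)/6-.5),z)[:2]-q;print(z,np.hypot(*d).round(4),np.degrees(np.arctan2(d[1],d[0])-yaw).round(1),end=" | ")
  print()
b=cv2.imread("pics/c5.png")
o=cv2.resize(b[110:290,170:470],(800,480),interpolation=cv2.INTER_CUBIC)
cv2.imwrite("pics/c6.png",np.clip(o.astype(float)*1.3,0,255).astype(np.uint8))
E
```

```text
0.0775 0.0739 38.0 | 0.094 0.0735 40.3 | 
0.0775 0.0738 18.9 | 0.094 0.0724 21.2 | 
0.0775 0.0743 -0.9 | 0.094 0.0719 1.0 | 
0.0775 0.0745 -21.2 | 0.094 0.0714 -19.8 | 
0.0775 0.074 -39.2 | 0.094 0.0705 -38.5 | 
0.0775 0.079 -51.6 | 0.094 0.0753 -51.4 |
```

View pics/c6.png

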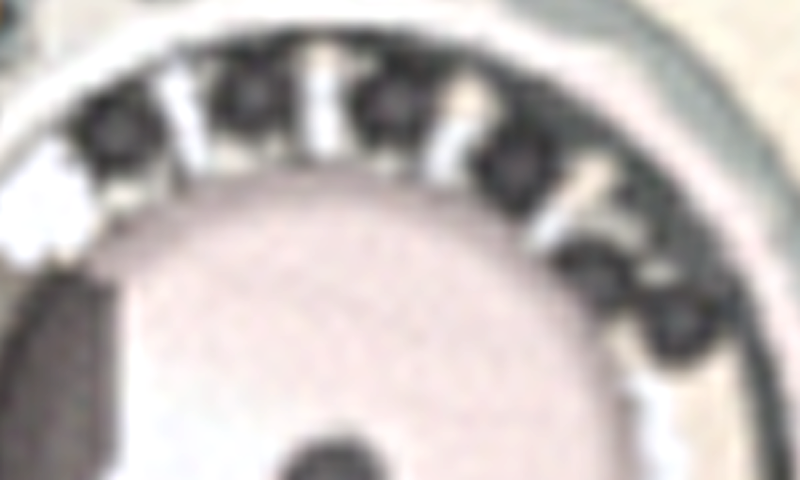

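Webs and balls line up: pockets 5 to 1 are all filled. The sixth ball rests on the floor at −51°, only about 4 mm from pocket 1's edge. I'll nudge it well away so it can't drop into pocket 1 when that opens.

```bash
python3 -m pendant '[[-1,-0.04,0.012,0,0],[-1,-0.055,0.02,0,0],[-1,-0.055,0.02,0,0],[-1,-0.055,0.02,0,0],[-1,-0.05,0.015,0,0],[-1,-0.034,0.01,0,0],[-1,0,0,0.01,0],[-1,0,0,0,0]]'; python3 way.py "list(range(-36,-78,-3))"
```

```text
clock: 20.12
tcp_pos: [0.6064, -0.3919, 0.298]
orientation: [-0.002, 0.707, 0.707, 0.0]
wrist_force: [-0.0, 1.0, -0.3]
finger_gap: 0.0163
grip_force: 58.9
now r 0.0773 ang 322.4 z 0.2980 F [-0.   1.  -0.3]
-36 [-1,0.0069,-0.0033,0,0]
-39 [-1,-0.0024,-0.0028,0,0]
-42 [-1,-0.0022,-0.0029,0,0]
-45 [-1,-0.0021,-0.0030,0,0]
-48 [-1,-0.0019,-0.0031,0,0]
-51 [-1,-0.0018,-0.0032,0,0]
-54 [-1,-0.0016,-0.0033,0,0]
-57 [-1,-0.0014,-0.0034,0,0]
-60 [-1,-0.0012,-0.0035,0,0]
-63 [-1,-0.0011,-0.0035,0,0]
-66 [-1,-0.0009,-0.0036,0,0]
-69 [-1,-0.0007,-0.0036,0,0]
-72 [-1,-0.0005,-0.0036,0,0]
-75 [-1,-0.0003,-0.0037,0,0]
```

```bash
python3 -m pendant '[[-1,0.0074,-0.0028,0.01,0],[-1,0,0,0.02,0],[-1,0,0,0.02,0],[-1,0,0,0.0085,0],[-1,0,0,0,0],[-1,-0.0028,-0.0032,0,0],[-1,-0.0022,-0.0029,0,0],[-1,-0.0021,-0.003,0,0]]'; python3 -m pendant '[[-1,-0.0019,-0.0031,0,0],[-1,-0.0018,-0.0032,0,0],[-1,-0.0016,-0.0033,0,0],[-1,-0.0014,-0.0034,0,0],[-1,-0.0012,-0.0035,0,0],[-1,-0.0011,-0.0035,0,0],[-1,-0.0006,-0.002,0,0],[-1,0,0,0,0]]'; python3 way.py "[-65]"
```

```text
clock: 21.12
tcp_pos: [0.5948, -0.3936, 0.2414]
orientation: [0.0, 0.708, 0.707, 0.0]
wrist_force: [0.2, 0.3, -1.1]
finger_gap: 0.0169
grip_force: 59.0
clock: 22.12
tcp_pos: [0.5727, -0.4027, 0.2409]
orientation: [0.0, 0.708, 0.707, -0.0]
wrist_force: [0.1, -0.1, -1.5]
finger_gap: 0.017
grip_force: 59.0
now r 0.0715 ang 295.2 z 0.2409 F [ 0.1 -0.1 -1.5]
-65 [-1,0.0014,-0.0006,0,0]
```

```bash
python3 -m pendant '[[-1,0,0,-0.02,0],[-1,0,0,-0.03,0],[-1,0.02,0,-0.025,0],[-1,0.045,-0.012,-0.005,0],[-1,0.055,-0.012,0,0],[-1,0.055,-0.012,0,0],[-1,0.055,-0.012,0,0],[-1,0.055,-0.012,0,0]]'; python3 -m pendant '[[-1,0.055,0,0,0],[-1,0.055,0,0,0],[-1,0.055,0,0,0],[-1,0.05,0,0,0],[-1,0.018,-0.01,0,0],[-1,0,-0.03,0,0],[-1,0,-0.03,0,0],[-1,0,0,0,0]]';python3 - <<'E'
from h import *
q=np.array([.5562,-.3326]);yaw=np.radians(-11.85)
b=pic("top");t=np.array(env.get_state()["tcp_pos"]);print(t,(np.array([.4422,.1157])-t[:2]).round(4))
g=cv2.cvtColor(b,cv2.COLOR_BGR2GRAY)
# darkness along the track
for a in range(-120,60,4):
    v=[]
    for r in(.064,.067,.07,.073,.076):
        w=np.radians(a)+yaw;u=proj("top",[q[0]+r*np.cos(w),q[1]+r*np.sin(w),.094])[0];v.append(int(g[int(round(u[1])),int(round(u[0]))]))
    print(a,min(v),end="; ")
E
```

```text
clock: 23.12
tcp_pos: [0.5127, -0.1158, 0.3211]
orientation: [0.0, 0.707, 0.707, 0.0]
wrist_force: [0.2, 0.9, -0.5]
finger_gap: 0.0166
grip_force: 59.0
clock: 24.12
tcp_pos: [0.4415, 0.1153, 0.3214]
orientation: [0.0, 0.707, 0.707, 0.0]
wrist_force: [0.2, -0.4, -2.0]
finger_gap: 0.0166
grip_force: 59.1
[0.44286508 0.11517084 0.32132466] [-0.0007  0.0005]
-120 182; -116 190; -112 194; -108 189; -104 186; -100 183; -96 187; -92 186; -88 188; -84 156; -80 88; -76 56; -72 56; -68 175; -64 187; -60 167; -56 187; -52 185; -48 143; -44 67; -40 53; -36 58; -32 81; -28 166; -24 56; -20 53; -16 47; -12 102; -8 154; -4 63; 0 59; 4 49; 8 135; 12 132; 16 66; 20 69; 24 51; 28 88; 32 152; 36 57; 40 65; 44 48; 48 141; 52 200; 56 197;
```

```bash
python3 -m pendant '[[-1,0.0005,-0.0005,0.03,0],[-1,0,0,0.035,0],[-1,0,0,0.02,0],[-1,0,0,0.015,0],[-1,0,0,0.015,0],[-1,0,0,0.015,0],[-1,0,0,0.015,0],[-1,0,0,0.01,0]]'
```

```text
clock: 25.18
tcp_pos: [0.4427, 0.116, 0.1648]
orientation: [-0.0, 0.707, 0.707, -0.0]
wrist_force: [0.4, -1.0, -1.4]
finger_gap: 0.0167
grip_force: 59.1
```

```bash
python3 -m pendant '[[-1,0,0,0.004,0],[-1,0,0,0.0015,0],[-1,0,0,0,0],[-0.3,0,0,0,0],[0.1,0,0,0,0],[0.1,0,0,0,0],[0.1,0,0,-0.02,0],[0.1,0,0,-0.03,0]]';python3 -m pendant '[[0.1,0,0,-0.04,0],[0.1,0,0,-0.04,0],[0.1,-0.02,0,-0.01,0],[0.1,-0.04,0,0,0],[0.1,-0.05,0,0,0],[0.1,-0.05,0,0,0],[0.1,-0.05,0,0,0],[0.1,-0.05,0,0,0]]';python3 - <<'E'
from h import *
a=pic("scene");b=pic("top")
R=lambda im,x,y,w,h,W,H:cv2.resize(im[y:y+h,x:x+w],(W,H),interpolation=cv2.INTER_CUBIC)
cv2.imwrite("pics/c7.png",np.hstack([R(a,290,230,100,100,400,400),R(b,220,262,100,100,400,400)]))
hsv=cv2.cvtColor(b,cv2.COLOR_BGR2HSV);m=((hsv[...,0]<6)|(hsv[...,0]>174))&(hsv[...,1]>150)&(hsv[...,2]>60)
v,u=np.nonzero(m[280:310,380:415]);print(u.mean()+380,v.mean()+280,len(u))
t=np.array(env.get_state()["tcp_pos"])
q=np.array([.5562,-.3326]);w=np.radians(150-11.85);k=q+.135*np.array([np.cos(w),np.sin(w)]);print(t,k,k-t[:2])
E
```

```text
clock: 26.18
tcp_pos: [0.4422, 0.1159, 0.2101]
orientation: [-0.001, 0.707, 0.707, -0.001]
wrist_force: [0.9, 1.1, 0.4]
finger_gap: 0.0466
grip_force: 0.0
clock: 27.18
tcp_pos: [0.4425, -0.1456, 0.3005]
orientation: [0.0, 0.707, 0.707, 0.0]
wrist_force: [-0.4, 0.6, -0.3]
finger_gap: 0.0468
grip_force: 0.0
nan nan 0
[ 0.44279669 -0.14812179  0.300009  ] [ 0.4556393  -0.24253033] [ 0.01284261 -0.09440853]<stdin>:6: RuntimeWarning: Mean of empty slice.
  ret = ret.dtype.type(ret / rcount)
```

View pics/c7.png

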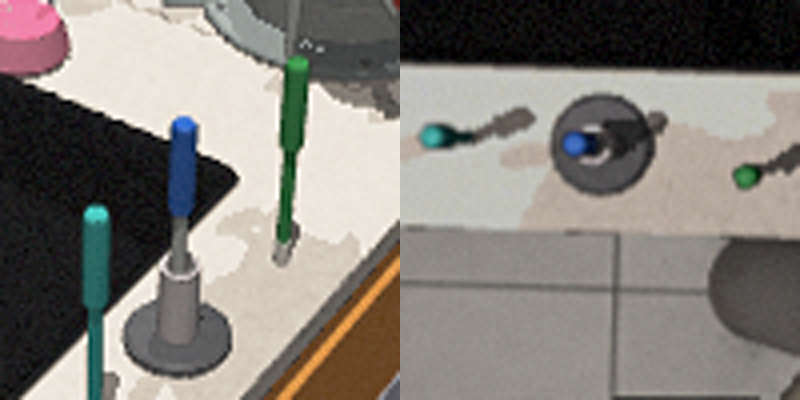

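```bash
python3 -m pendant '[[0.1,-0.04,0.005,0,0],[0.1,-0.04,0.005,0,0],[0.1,-0.0144,0.0028,0,0],[0.1,0,0,-0.0,-0.168],[0.1,0,0,0,-0.168],[0.1,0,0,0,-0.168],[0.1,0,0,0,-0.168],[0.1,0,0,0,-0.168]]'; python3 -m pendant '[[0.1,0,0,0.04,0],[0.1,0,0,0.04,0],[0.1,0,0,0,0],[0.1,0,0,0,0]]'; cat > lev.py <<'E'
from h import *
s=env.get_state();t=np.array(s["tcp_pos"]);w,x,y,z=s["orientation"];th=2*np.arctan2(y,x)
q=np.array([.5562,-.3326]);d=t[:2]-q
print("r %.4f lever-angle(deg) %.2f th-phi %.2f z %.4f F %s gap %.4f grip %.1f"%(np.hypot(*d),(np.degrees(np.arctan2(d[1],d[0]))+11.85-150+180)%360-180,np.degrees(th)-np.degrees(np.arctan2(d[1],d[0]))%360,t[2],np.round(s["wrist_force"],1),s["finger_gap"],s["grip_force"]))
print(np.round(s["joint_pos"],2))
E
python3 lev.py
```

```text
clock: 28.28
tcp_pos: [0.4554, -0.237, 0.3004]
orientation: [-0.0, 0.355, 0.935, 0.0]
wrist_force: [-0.4, -0.4, 0.2]
finger_gap: 0.0472
grip_force: 0.0
clock: 28.78
tcp_pos: [0.456, -0.2382, 0.2218]
orientation: [0.001, 0.357, 0.934, -0.0]
wrist_force: [0.9, 0.3, 0.1]
finger_gap: 0.0468
grip_force: 0.0
r 0.1377 lever-angle(deg) -1.45 th-phi 1.41 z 0.2218 F [0.9 0.3 0.1] gap 0.0468 grip 0.0
[-0.64  0.2  -0.16  1.2   0.    0.09]
```

```bash
python3 -m pendant '[[0.1,-0.0027,-0.0034,0.02,0],[0.1,0,0,0.03,0],[0.1,0,0,0.02,0],[0.1,0,0,0.015,0],[0.1,0,0,0.015,0],[0.1,0,0,0.01,0],[0.1,0,0,0.004,0],[0.1,0,0,0,0]]';python3 lev.py; python3 - <<'E'
from h import *
a=pic("scene")
cv2.imwrite("pics/c8.png",cv2.resize(a[170:270,350:450],(600,600),interpolation=cv2.INTER_CUBIC))
E
```

```text
clock: 29.78
tcp_pos: [0.4551, -0.2428, 0.1063]
orientation: [-0.0, 0.358, 0.934, -0.0]
wrist_force: [0.2, 0.4, -0.2]
finger_gap: 0.0469
grip_force: 0.0
r 0.1352 lever-angle(deg) 0.23 th-phi -0.31 z 0.1063 F [ 0.2  0.4 -0.2] gap 0.0469 grip 0.0
[-0.65  0.29 -0.35  0.93 -0.    0.09]
```

View pics/c8.png

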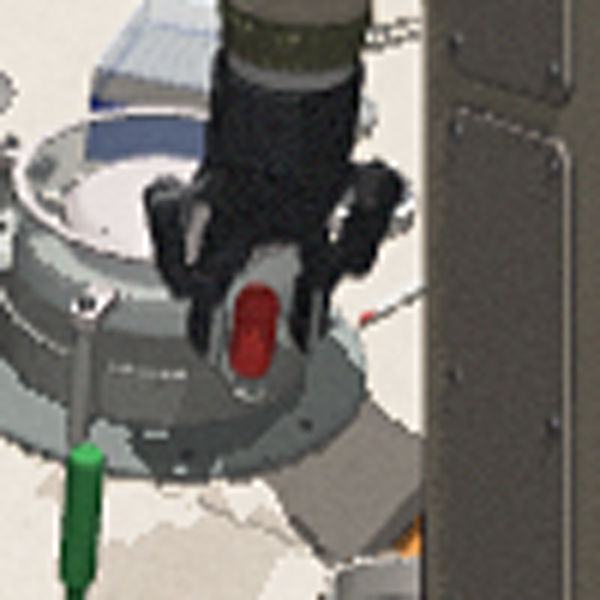

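The red knob sits between the two fingers. I'll close on it.

```bash
python3 -m pendant '[[-0.3,0,0,0,0],[-1,0,0,0,0],[-1,0,0,0,0],[-1,0,0,0,0]]' 60;python3 lev.py
```

```text
clock: 30.32
tcp_pos: [0.4558, -0.2425, 0.107]
orientation: [0.001, 0.358, 0.934, 0.0]
wrist_force: [1.6, 4.9, 5.7]
finger_gap: 0.0226
grip_force: 59.1
r 0.1349 lever-angle(deg) -0.07 th-phi 0.02 z 0.1070 F [1.6 4.9 5.7] gap 0.0226 grip 59.1
[-0.65  0.29 -0.35  0.93  0.    0.09]
```

```bash
python3 -m pendant '[[-1,-0.0002,-0.0071,0,-0.0524],[-1,-0.0002,-0.0071,0,-0.0524],[-1,-0.0002,-0.0071,0,-0.0524],[-1,-0.0002,-0.0071,0,-0.0524],[-1,-0.0002,-0.0071,0,-0.0524],[-1,-0.0002,-0.0071,0,-0.0524],[-1,-0.0002,-0.0071,0,-0.0524],[-1,0,0,0,0]]';python3 lev.py
```

```text
clock: 31.32
tcp_pos: [0.4304, -0.2851, 0.107]
orientation: [0.001, 0.181, 0.983, 0.0]
wrist_force: [4.3, 5.6, 5.5]
finger_gap: 0.0221
grip_force: 59.1
r 0.1345 lever-angle(deg) 21.16 th-phi -0.21 z 0.1070 F [4.3 5.6 5.5] gap 0.0221 grip 59.1
[-0.74  0.29 -0.35  0.93  0.   -0.38]
```

```bash
python3 -m pendant '[[-1,-0.0001,-0.0071,0,-0.0524],[-1,-0.0001,-0.0071,0,-0.0524],[-1,-0.0001,-0.0071,0,-0.0524],[-1,-0.0002,-0.0071,0,-0.0524],[-1,-0.0002,-0.0071,0,-0.0524],[-1,-0.0002,-0.0071,0,-0.0524],[-1,-0.0002,-0.0071,0,-0.0524],[-1,0,0,0,0]]';python3 lev.py
```

```text
clock: 32.33
tcp_pos: [0.4221, -0.3333, 0.107]
orientation: [0.002, -0.001, 1.0, 0.0]
wrist_force: [7.2, 5.0, 4.5]
finger_gap: 0.0223
grip_force: 59.0
r 0.1342 lever-angle(deg) 42.16 th-phi -0.16 z 0.1070 F [7.2 5.  4.5] gap 0.0223 grip 59.0
[-0.82  0.33 -0.3   0.95  0.   -0.82]
```

```bash
python3 -m pendant '[[-1,-0.0001,-0.0071,0,-0.0524],[-1,-0.0001,-0.0071,0,-0.0524],[-1,-0.0001,-0.0071,0,-0.0524],[-1,-0.0002,-0.0071,0,-0.0524],[-1,-0.0002,-0.0071,0,-0.0524],[-1,-0.0002,-0.0071,0,-0.0524],[-1,0,0,0,0],[-1,0,0,0,0]]';python3 lev.py; python3 - <<'E'
from h import *
b=pic("top");a=pic("scene")
R=lambda im,x,y,w,h,W,H:cv2.resize(im[y:y+h,x:x+w],(W,H),interpolation=cv2.INTER_CUBIC)
cv2.imwrite("pics/c9.png",np.hstack([R(b,380,207,100,100,400,400),R(a,290,180,130,150,400,400)]))
E
```

```text
clock: 33.33
tcp_pos: [0.4289, -0.3742, 0.107]
orientation: [0.002, -0.158, 0.987, 0.001]
wrist_force: [8.8, 8.1, 5.6]
finger_gap: 0.0226
grip_force: 59.0
r 0.1340 lever-angle(deg) 59.94 th-phi 0.07 z 0.1070 F [8.8 8.1 5.6] gap 0.0226 grip 59.0
[-0.86  0.38 -0.22  0.97  0.   -1.18]
```

View pics/c9.png

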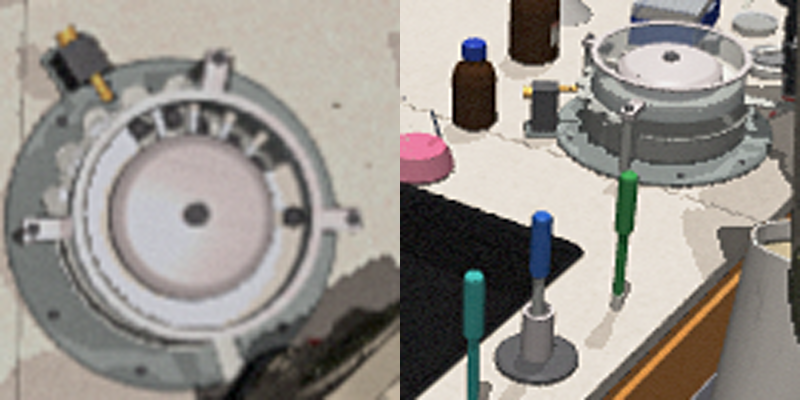

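Balls remain in pockets 5 (143,127) and 4 (172,115). Pockets 3 to 1 are empty, the sixth ball is in the track (293,217), and the rod stands in its holder. The lever is held at 59.9°. I'll hand it in.

```bash
python3 -c "
from workcell import env
print(env.hand_in())"
```

```text
the job is handed in; nothing more can be done
None
```

The job is handed in at 33 s of the allowed 72. All five pockets were filled, the rod is back in its holder, and the gripper holds the lever at the third click (about 60°). In the last picture pockets 1–3 are empty, 4 and 5 still hold balls and the sixth is in the track; the bowl itself was not in view, and the hand-in gave no verdict.

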